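# Put the stamping plate on its two-pin soap jig

## Robot

A 6-joint arm with a two-finger parallel gripper is mounted at the origin on the work surface. World frame = base frame: x ahead of the robot, y to its left, z up, the work surface at z = 0. Lengths are in m, angles in rad, forces in N, time in s.
With the tool pointing down it reaches from about 0.375 to 0.925 m from the base axis. Payload 5.7 kg.
Tool frame: the origin (TCP) lies midway between the tips of the shut fingers; the grasp point (between the pads) lies 19 mm behind it (pinch_z is the distance from the TCP to the grasp point, in m); z points along the fingers, y is the line along which they close (so a half turn about z gives the same grasp; the last joint's range is limited). The gripper opens to 88 mm and grips with 3 to 60 N. Pads are 20 mm wide; open, the fingers measure 115 mm over their backs; the gripper's body (75 mm by 178 mm) begins 61 mm behind the grasp point.
Start: joints at [1.076, 0.359, 1.51, -0, 1.272, -0.115], TCP at [0.222, 0.557, 0.223] pointing down, gripper open.
Joint ranges: [-2.97, 2.97], [-1.01, 2.36], [0.21, 2.38], [-0.96, 4.11], [0.2, 2.71], [-2.98, 2.98]. Speed limits (rad/s): [2.39, 2.39, 3.14, 3.14, 3.14, 3.14].

## Interface

Orientations are given as [roll, pitch, yaw] about the fixed x, y, z axes, in that order (R = Rz(yaw) Ry(pitch) Rx(roll)).
In Python, from workcell import state, camera, get_calibration, job_done, pinch_z gives the robot as it stands. The module is installed in compiled form; this text tells all that it offers.
- The arm moves only by the tool arm_command, never from a script. Its arguments are lists of equal length, an entry for each row: "delta_pos": the shift along the tool's x, y, z scaled (see below), a list of three; "yaw": the turn about the tool's z scaled (see below); "hand": the closure, from -1 (fully open) to 1 (shut). In form: {"delta_pos": [[dx, dy, dz], ...], "yaw": [yaw, ...], "hand": [hand, ...]}. A call has 1 to 8 rows; each row shifts and turns the commanded pose from where the row before left it, along the tool's axes as they then stand; what a row does not reach is not made up. The controller multiplies each number of a shift by 500 mm and each number of a turn by 45 degrees. A row lasts 1/8 s, in which the tool goes at most 62.5 mm and 10.7 degrees, less where a joint would pass 70% of its speed; a pose out of reach is approached as far as the arm can. A call with a number of a shift or a turn outside -1 to 1 is refused whole. A call with a gripper value outside its range is refused whole. The fingers move at their own pace and stop on an object; the grip force is fixed at half the most. Time passes only in rows, so rows that do not move let the fingers close. It gives the time, the measured TCP pose, the force, the opening and the grip force at its end, in the units of the state.
- state(): the state, without advancing time (a new reading comes with each control period).
- camera(name): name is "scene" or "top"; returns the picture (480x640x3 uint8, red, green, blue); there is no depth.
- get_calibration(name): a dict with "fovy" (degrees; the focal length in pixels is half the picture's height over the tangent of half this angle, whatever the lens; pixels are square), "cx", "cy" (the principal point, pixels), "rvec" (rotation vector, rad) and "tvec" (3), from world to camera coordinates, as OpenCV has them. Camera axes: x right, y down, z forward; pixel columns grow to the right and rows downward; lengths in m; the calibration is good to about 2 mm. A picture is of the moment at which its call begins. get_calibration takes no time and is no camera call.
- job_done(): hands the job in; it is judged then, once.
The state is a dict: "t": time; "joint_pos": joint angles; "joint_vel": joint speeds; "joint_torque": joint torques, N m; "tool_pos": TCP position; "ee_rot": TCP orientation; "ft_force": force on the tool from outside, world axes, zero at the start; "torque": the same for the moment, N m; "grip_width": opening from 0.0 (shut) to 1.0 (fully open); "grip_force": force on a finger pad.
Only numpy, scipy, OpenCV 4.12 (cv2) and the standard library are available. Lean on these libraries where they do the work, as an engineer would, in place of code of your own. Each camera call takes 0.05 s, during which the arm holds its last target. There are 200 camera calls.

## Task

Draw the metal stamping plate by its pull tab out from under the little soap rack onto the open bench until its wooden handle is clear of the rack board, and let go of it there. Then take it by the wooden handle, lower it level over the jig's two pins (large hole on the large pin) and press until it is fully home under both spring catches; give the handle a firm tug straight up against the catches, reseat it if it lifts free, and leave it down flush and released. Leave everything else on the bench where it is.

Things in the scene. Friction and masses are not known exactly. Their poses are not given: they have to be found in the camera images.
- plate_base (a point): Centre of the underside of the stamping plate, a loose aluminium plate of about 0.5 kg, 80 (x) x 150 (y) x 10 mm thick; z up, y along its length. Through holes on the y axis: 16 mm at y = +58 mm, 12 mm at y = -58 mm. A 24 mm wide tongue beyond the -y end carries the pull tab. It starts flat on the bench under the rack board, only the tab end clear.
- plate_handle (a point): Middle of the gripping part of the plate's wooden handle, 58 mm above plate_base, same axes. The handle is an upright block 18 mm (x) x 60 mm (y), from 10 to 75 mm above the underside.
- plate_tab (a point): Gripping point of the plate's pull tab, 106 mm from the handle towards the plate's -y end, 40 mm above the underside, same axes: an upright aluminium post 20 mm (x) x 14 mm (y), its top 55 mm above the underside. Meant for drawing the plate along the bench; held by it alone the plate sags.
- rack: Low fixed curing rack, origin at bench level. A plywood board 210 mm wide in x, from y = -42 to +158 mm, underside 90 and top 102 mm above the bench, on four thin legs at x = +-98 mm, y = -36 and +152 mm; soap bars stand on it to 160 mm. The plate comes out along -y; its handle is clear when over 72 mm to -y of the origin.
- jig: Fixed stamping jig, origin on the bench at the centre of its wooden base (130 x by 210 y by 20 mm high). Fully home, the plate's axes are parallel to the jig's (+y to +y), its underside 56 mm above the bench, its handle point 114 mm. It rests on the soap bar and the pins' shoulders.
- jig_mid (a point): Middle of the jig at the height of the pin tops, 94 mm above the bench. The pins (14 mm at +58 mm, 10 mm at -58 mm along y; flat tops, 1.5 mm chamfer, 1 mm clear in their holes all round) stand on an aluminium carriage, at x = 0 and square to the jig but clamped anywhere within 8 mm of this point along y. Where is not measured: see it or feel for it.
- catch_near: Spring catch at the jig's -x side (origin at the jig's). 40 mm wide steel upright, inward ramp from 84 to 71 mm above the bench, hook underside at 68.5 mm, 2.5 mm above the seated plate's top. The plate's edge pushes it outwards (1.5 N, 250 N/m), then it snaps over. Weight alone is not enough: the two together need a push of 5 to 20 N. Pulling up does not open it.
- catch_far: The same spring catch at the jig's +x side.
- soap_a: Bystander: a pale green soap bar lying flat, 75 x 55 x 28 mm; origin under its centre.
- soap_b: Bystander: a grey soap bar on its edge, 75 x 28 x 55 mm; origin under its centre.
- soap_c: Bystander: a cream soap bar on its edge, 75 x 28 x 55 mm; origin under its centre.
- carton: Bystander: a small kraft carton, 80 x 60 x 30 mm; origin under its centre.
- jar: Bystander: a jar with a lid, 70 mm wide, 90 mm tall; origin under its centre.
- bowl: Bystander: a steel bowl, 100 mm wide, 50 mm tall; origin under its centre.
- scraper: Bystander: a bench scraper with a wooden handle, 90 x 130 x 22 mm; origin under its centre.
Things that resemble listed ones, but are neither listed nor needed, are in the scene too. What is shaped like the part that bears plate_base but turquoise or yellow is not meant.

How it is judged:
By the outcome, as a careful person would: the job done as asked, in the order asked, and still so for the second after the job is handed in, with the robot touching nothing.
It also fails if it takes over 72 s, if anything falls off the work surface, if the arm or the gripper's body presses on something with over 40 N, if the wrist force passes 120 N, or if a joint passes its speed limit or range.

## Working session

There is one attempt and no reset: what is moved stays moved. The work goes in short steps, Python scripts to look and compute and a tool call to move; the robot and the scene stay as the last step left them, time stands still between calls to the robot, and variables do not carry over. Pictures are saved under pics/ and viewed, at most 10 in all, crops included, and the job is handed in when it is done.

Besides the shell and the picture viewer there is one more tool, called as name(argument=value, ...) on one line, values as JSON. arm_command: Moves the arm, as the interface text tells. Its arguments: {"type":"object","properties":{"delta_pos":{"type":"array"},"yaw":{"type":"array"},"hand":{"type":"array"}},"required":["delta_pos","yaw","hand"]}

```bash
mkdir -p pics; ls; python3 - <<'E'
from workcell import *
import cv2
print(state()); print(pinch_z)
for n in("scene","top"):
    im=camera(n); cv2.imwrite(f"pics/{n}0.png",im[:,:,::-1]); print(n,get_calibration(n))
E
```

```text
pics
{'t': 0.0, 'joint_pos': array([ 1.07591995e+00,  3.59475171e-01,  1.51142332e+00, -2.15467782e-05,
        1.27252300e+00, -1.15137049e-01]), 'joint_vel': array([ 0.00041474,  0.00075234, -0.00094798, -0.00226585, -0.00103734,
        0.00076007]), 'joint_torque': array([-3.89864840e-05, -5.15364683e+01, -2.70737261e+01,  6.74838549e-02,
        3.47906712e-02, -1.30471158e-04]), 'tool_pos': array([0.22210869, 0.55662489, 0.22183084]), 'ee_rot': array([-3.13977356e+00, -1.89654689e-04,  2.76185950e+00]), 'ft_force': array([ 0.5323983 ,  0.29000608, -0.16252166]), 'torque': array([-0.00264839,  0.00714956, -0.01528841]), 'grip_force': 0.0, 'grip_width': 1.0017311085787233}
0.0187
scene {'fovy': 42.69588875762461, 'cx': 325.71999088446717, 'cy': 246.34316814891474, 'rvec': array([ 1.55664083,  2.17751971, -0.69958553]), 'tvec': array([-0.00415566, -0.38298407,  1.85718985])}
top {'fovy': 56.59448630765908, 'cx': 323.3434251427512, 'cy': 236.89409610238806, 'rvec': array([ 2.13611635, -2.17968439,  0.15406504]), 'tvec': array([0.17776635, 0.50079676, 1.37422055])}
```

View pics/scene0.png

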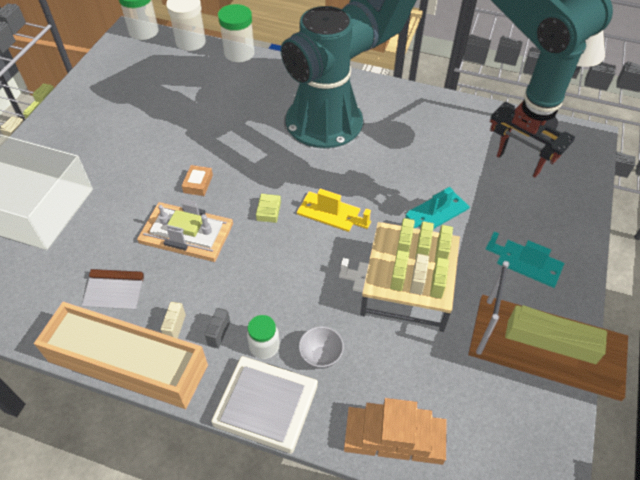

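View pics/top0.png

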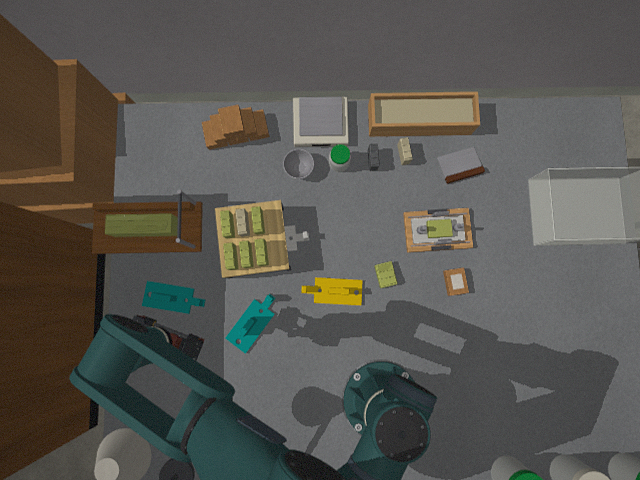

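Candidates for the plate (top view):
- Grey aluminium tab at (305,236), sticking out from under the rack board.
- Yellow at (337,291).
- Turquoise at (168,297) and (252,323).

I choose the grey aluminium one under the rack, whose tab in the scene view is at (347,266). The jig is at (438,230) in top. Next, a close crop to check.

```bash
python3 - <<'E'
import cv2,numpy as np
t=cv2.imread("pics/top0.png");s=cv2.imread("pics/scene0.png")
def c(im,x,y,w,h):
    o=cv2.resize(im[y:y+h,x:x+w],(400,300),interpolation=cv2.INTER_CUBIC)
    for k in range(0,w,10):
        if (x+k)%10==0: cv2.putText(o,str(x+k),(int(k*400/w),10),0,.33,(0,0,255),1);cv2.line(o,(int(k*400/w),12),(int(k*400/w),18),(0,0,255),1)
    for k in range(0,h,10): cv2.putText(o,str(y+k),(0,int(k*300/h)+4),0,.33,(0,0,255),1)
    return o
cv2.imwrite("pics/m.png",np.vstack([np.hstack([c(t,260,200,80,60),c(t,400,200,80,60)]),np.hstack([c(s,330,210,120,90),c(s,130,190,120,90)])]))
E
```

```text
(no output)
```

View pics/m.png

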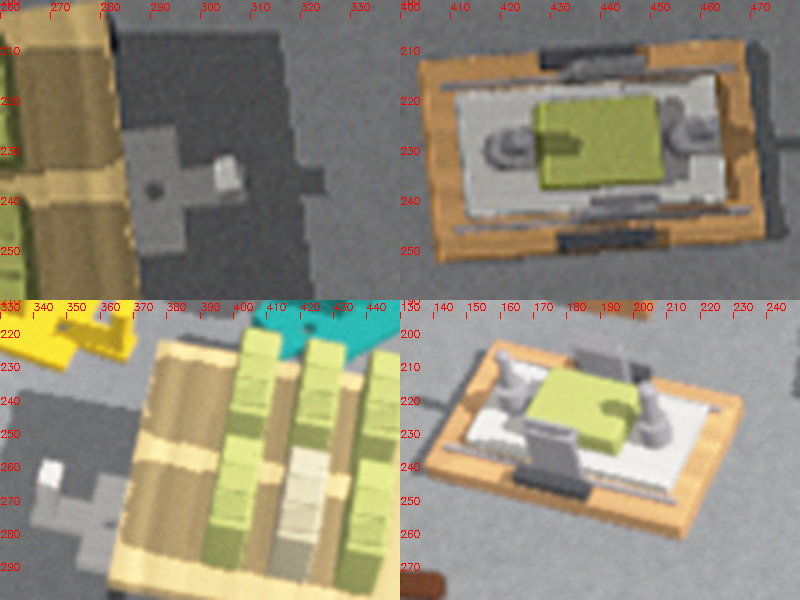

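The crop confirms it: a grey plate with its hole at about (290,238) and the tab's bright top at (305,234.5) in top. The jig shows two pins and two catches. I'll zoom in on the pins.

```bash
cat > h.py <<'E'
import numpy as np,cv2
from workcell import *
def cam(n):
    c=get_calibration(n); f=240/np.tan(np.radians(c["fovy"])/2)
    return np.array([[f,0,c["cx"]],[0,f,c["cy"]],[0,0,1.]]),c["rvec"],c["tvec"]
C={n:cam(n) for n in("scene","top")}
def proj(n,P):
    K,r,t=C[n]; return cv2.projectPoints(np.atleast_2d(np.float64(P)),r,t,K,None)[0][:,0]
def ray(n,uv,z):
    K,r,t=C[n]; R=cv2.Rodrigues(r)[0]; o=-R.T@t; d=R.T@np.linalg.inv(K)@np.array([*uv,1.]); return o+d*(z-o[2])/d[2]
def zoom(im,x,y,w,h,k,pts=[]):
    o=cv2.resize(im[y:y+h,x:x+w],None,fx=k,fy=k,interpolation=cv2.INTER_CUBIC)
    for a in range(0,w,5): cv2.putText(o,str(x+a),(int((a+.5)*k)-8,9),0,.32,(0,0,255),1);cv2.line(o,(int((a+.5)*k),10),(int((a+.5)*k),15),(0,0,255),1)
    for a in range(0,h,5): cv2.putText(o,str(y+a),(0,int((a+.5)*k)+4),0,.32,(0,0,255),1)
    for p in pts: cv2.circle(o,(int((p[0]-x+.5)*k),int((p[1]-y+.5)*k)),2,(255,0,255),-1)
    return o
E
python3 - <<'E'
from h import *
t=cv2.imread("pics/top0.png");s=cv2.imread("pics/scene0.png")
a=zoom(t,400,206,80,50,10)[:300+200];b=zoom(s,132,196,110,66,7)
W=800
a=cv2.resize(a,(480,300));b=cv2.resize(b,(500,300))
cv2.imwrite("pics/m2.png",np.vstack([zoom(t,400,212,80,31,10)[:300],zoom(s,138,200,80,30,10)]))
E
```

```text
(no output)
```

View pics/m2.png

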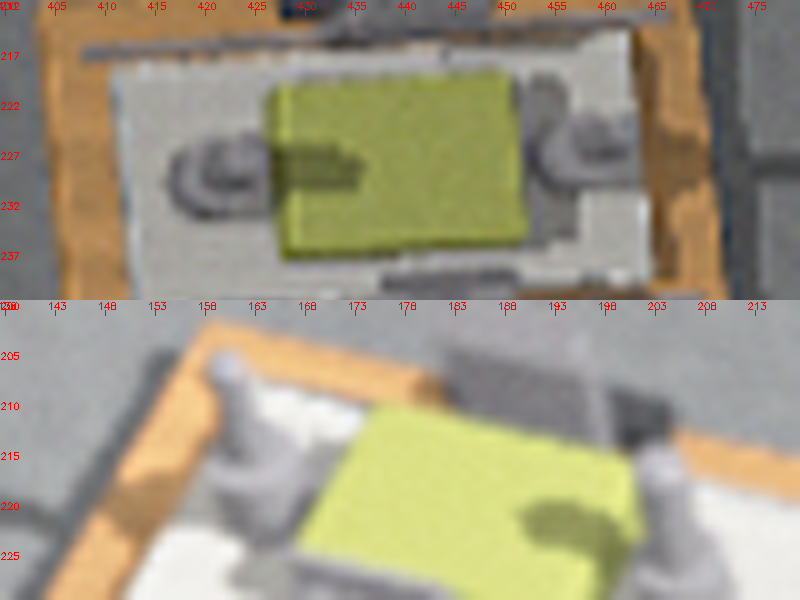

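```bash
python3 - <<'E'
from h import *
from scipy.optimize import least_squares
# jig base top corners: local (x,y): +x far from robot?
top={(65,105):(403.1,211.9),(65,-105):(467.9,207.5),(-65,-105):(472.5,247.1),(-65,105):(406.9,251.9)}
sc={(-65,-105):(159,202),(-65,105):(233.3,219),(65,-105):(137.4,240.8),(65,105):(214.7,257.5)}
def W(p,l,z): 
    c,s=np.cos(p[2]),np.sin(p[2]); l=np.array(l)/1000; return [p[0]+c*l[0]-s*l[1],p[1]+s*l[0]+c*l[1],z]
def res(p,sel=(0,1)):
    r=[]
    if 0 in sel:
        for k,v in top.items(): r+=list(proj("top",W(p,k,.02))[0]-v)
    if 1 in sel:
        for k,v in sc.items(): r+=list(proj("scene",W(p,k,.02))[0]-v)
    return r
for sel in((0,),(1,),(0,1)):
    o=least_squares(lambda p:res(p,sel),[.4,-.3,0]);print(o.x,np.round(o.fun,1))
for n,u in(("small",(160.3,205.5)),("large",(203.5,214.5))): print(n,ray("scene",u,.094))
print("top pins", ray("top",(459.5,226),.094),ray("top",(422.5,228.5),.094))
print("tab top",ray("top",(304.9,234.1),.055)); 
print("tab top scene",ray("scene",(330+50/3.333-.2,210+(470-300)/3.333-.2),.055), "hole",ray("top",(290.6-.1,237.7),.010))
for u in((281.5,200),(287.3,260)): print(ray("top",u,.102))
E
```

```text
[ 0.5226879  -0.19843406  0.05093712] [-0.  -0.1 -0.  -0.2  0.   0.2  0.1  0.1]
[ 0.52884613 -0.19678973  0.06346989] [-0.4  0.2 -0.  -0.2 -0.1 -0.8  0.5  0.7]
[ 0.52586465 -0.19793654  0.057767  ] [-0.4 -0.9 -0.4 -1.4 -0.1 -1.   0.  -0.7 -0.1 -0.8  0.1 -0.9  0.  -2.
  0.4 -0.2]
small [ 0.52987766 -0.25281805  0.094     ]
large [ 0.5207512 -0.1392675  0.094    ]
top pins [ 0.52134905 -0.24537756  0.094     ] [ 0.51586611 -0.13251629  0.094     ]
tab top [0.51114402 0.22497239 0.055     ]
tab top scene [0.51250697 0.22500634 0.055     ] hole [0.50669776 0.27257918 0.01      ]
[0.61019489 0.2927994  0.102     ]
[0.42781287 0.27710112 0.102     ]
```

arm_command(delta_pos=[[0, 0, 0], [0, 0, 0], [0, 0, 0], [0, 0, 0], [0, 0, 0], [0, 0, 0], [0, 0, 0], [0, 0, 0]], yaw=[0.2, 0.2, 0.2, 0.2, 0.2, 0.2, 0.2, 0], hand=[-1, -1, -1, -1, -1, -1, -1, -1])

```text
t: 1.1
tool_pos: [0.2223, 0.5569, 0.2222]
ee_rot: [-3.141, 0.001, 1.664]
ft_force: [0.1, -0.4, 0.4]
grip_width: 1.001
grip_force: 0.0
```

```bash
cat >> h.py <<'E'
def to(p,yaw=None):
    s=state(); y=s["ee_rot"][2]; R=cv2.Rodrigues(np.array([0,0,y]))[0]@np.diag([1,-1,-1.]); q=s["tool_pos"]
    print("t",round(s["t"],2),"tcp",q.round(4),"rot",s["ee_rot"].round(4),"F",s["ft_force"].round(1),"w",round(s["grip_width"]*88,1))
    print("total shift units",(R.T@(np.array(p)-q)/.5).round(4), "yaw units", None if yaw is None else round(-(yaw-y)/(np.pi/4),4))
E
python3 - <<'E'
from h import *
to([.512,.225,.222],1.66); print(state()["joint_pos"].round(2))
im=camera("top");cv2.imwrite("pics/t1.png",im[:,:,::-1])
E
```

```text
t 1.1 tcp [0.2223 0.5569 0.2222] rot [-3.1410e+00  8.0000e-04  1.6637e+00] F [ 0.1 -0.4  0.4] w 88.1
total shift units [-7.147e-01  5.154e-01  4.000e-04] yaw units 0.0047
[1.08 0.36 1.51 0.   1.27 0.98]
```

arm_command(delta_pos=[[-0.09, 0.064, 0], [-0.09, 0.064, 0], [-0.09, 0.064, 0], [-0.09, 0.064, 0], [-0.09, 0.064, 0], [-0.09, 0.064, 0], [-0.09, 0.064, 0], [-0.085, 0.067, 0]], yaw=[0, 0, 0, 0, 0, 0, 0, 0], hand=[-1, -1, -1, -1, -1, -1, -1, -1])

```text
t: 2.15
tool_pos: [0.5124, 0.2231, 0.2227]
ee_rot: [-3.142, -0.0, 1.665]
ft_force: [0.1, 0.6, -0.1]
grip_width: 0.998
grip_force: 0.0
```

```bash
python3 - <<'E'
from h import *
to([.512,.225,.021],1.66)
a=camera("top");b=camera("scene")
cv2.imwrite("pics/t2.png",a[:,:,::-1]);cv2.imwrite("pics/s2.png",b[:,:,::-1])
a=a[:,:,::-1].copy();b=b[:,:,::-1].copy()
cv2.imwrite("pics/m3.png",np.hstack([zoom(a,262,200,66,75,6),zoom(b,325,220,66,75,6)]))
E
```

```text
t 2.15 tcp [0.5124 0.2231 0.2227] rot [-3.1415 -0.      1.6654] F [ 0.1  0.6 -0.1] w 87.8
total shift units [ 3.800e-03 -4.000e-04  4.033e-01] yaw units 0.0069
```

View pics/m3.png

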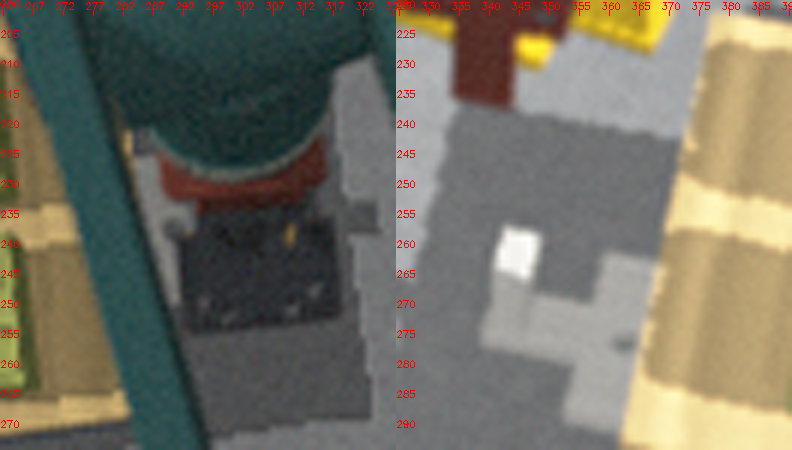

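The tab top is at scene (345,261) and the gripper is directly above it. Descending and gripping.

arm_command(delta_pos=[[0.004, 0, 0.07], [0, 0, 0.08], [0, 0, 0.08], [0, 0, 0.08], [0, 0, 0.06], [0, 0, 0.033], [0, 0, 0], [0, 0, 0]], yaw=[0, 0, 0, 0, 0, 0, 0, 0], hand=[-1, -1, -1, -1, -1, -1, -1, 1])

```text
t: 3.25
tool_pos: [0.5121, 0.2271, 0.0221]
ee_rot: [3.14, -0.0, 1.663]
ft_force: [0.4, -0.2, 0.4]
grip_width: 0.925
grip_force: 0.0
```

arm_command(delta_pos=[[0, 0, 0], [0, 0, 0], [0, 0, 0], [0, 0, 0], [0, 0, 0], [0, 0, 0]], yaw=[0, 0, 0, 0, 0, 0], hand=[1, 1, 1, 1, 1, 1])

```text
t: 4.0
tool_pos: [0.5113, 0.2267, 0.0211]
ee_rot: [-3.141, 0.0, 1.662]
ft_force: [-1.2, -0.0, -0.4]
grip_width: 0.241
grip_force: 0.0
```

arm_command(delta_pos=[[0, 0, 0], [0, 0, 0], [-0.005, 0, 0], [-0.015, 0, 0], [-0.02, 0, 0]], yaw=[0, 0, 0, 0, 0], hand=[1, 1, 1, 1, 1])

```text
t: 4.62
tool_pos: [0.513, 0.2063, 0.0211]
ee_rot: [-3.141, 0.0, 1.663]
ft_force: [-0.6, 1.9, -1.0]
grip_width: 0.225
grip_force: 30.0
```

arm_command(delta_pos=[[-0.03, 0, 0], [-0.03, 0, 0], [-0.03, 0, 0], [-0.03, 0, 0], [-0.03, 0, 0], [-0.03, 0, 0], [-0.025, 0, 0], [0, 0, 0]], yaw=[0, 0, 0, 0, 0, 0, 0, 0], hand=[1, 1, 1, 1, 1, 1, 1, 1])

```text
t: 5.62
tool_pos: [0.5226, 0.1035, 0.0212]
ee_rot: [-3.141, 0.001, 1.661]
ft_force: [-0.5, -1.3, -1.5]
grip_width: 0.224
grip_force: 30.0
```

arm_command(delta_pos=[[0, 0, 0], [0, 0, 0], [0, 0, 0], [0, 0, 0], [0, 0, -0.04], [0, 0, -0.08], [0, 0, -0.08], [0, 0, -0.06]], yaw=[0, 0, 0, 0, 0, 0, 0, 0], hand=[-1, -1, -1, -1, -1, -1, -1, -1])

```text
t: 6.62
tool_pos: [0.5229, 0.1049, 0.1529]
ee_rot: [3.14, 0.0, 1.662]
ft_force: [-0.1, 0.0, 0.2]
grip_width: 1.0
grip_force: 0.0
```

```bash
python3 - <<'E'
from h import *
s=state();print(s["t"],s["tool_pos"],s["ee_rot"],s["grip_width"])
a=camera("top");b=camera("scene")
cv2.imwrite("pics/t3.png",a[:,:,::-1]);cv2.imwrite("pics/s3.png",b[:,:,::-1])
a=a[:,:,::-1].copy();b=b[:,:,::-1].copy()
cv2.imwrite("pics/m4.png",zoom(b,290,200,130,95,6))
E
```

```text
6.625 [0.52285965 0.10488829 0.15289211] [3.14023263e+00 6.59116353e-05 1.66240704e+00] 0.9996989855041556
```

View pics/m4.png

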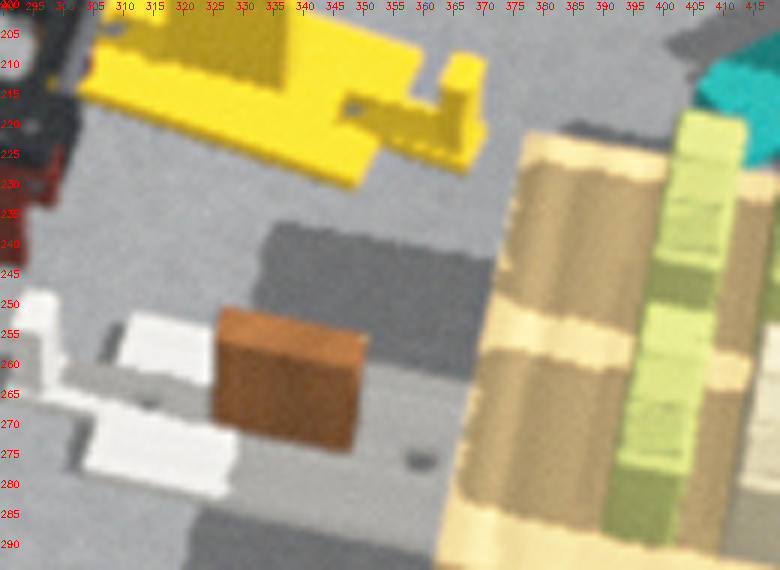

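```bash
python3 - <<'E'
from h import *
hc=ray("scene",(338,255.3),.075);print("handle",hc)
s=ray("scene",(314.5,267),.010);l=ray("scene",(359.7,276.3),.010);print(s,l,(s+l)/2,np.linalg.norm(s-l),np.arctan2(-(l-s)[0],(l-s)[1]))
c=[ray("scene",(290+x/6-.5,200+y/6-.5),.075) for x,y in((220,307),(368,337),(213,335),(362,362))];print(np.round(c,4))
to([.513,.21,.153])
E
```

```text
handle [0.51608099 0.20825365 0.075     ]
[0.52471843 0.15165177 0.01      ] [0.51434228 0.26591078 0.01      ] [0.51953036 0.20878128 0.01      ] 0.11472918324641086 0.09056407120867578
[[0.5124 0.1772 0.075 ]
 [0.507  0.2376 0.075 ]
 [0.5264 0.1789 0.075 ]
 [0.5194 0.2389 0.075 ]]
t 6.72 tcp [0.525  0.1051 0.1545] rot [3.1351e+00 2.0000e-04 1.6625e+00] F [ 0.3 -0.6  0.4] w 88.1
total shift units [ 0.2112 -0.0046  0.0029] yaw units None
```

arm_command(delta_pos=[[0.05, 0, 0], [0.08, 0, 0], [0.08, 0, 0], [0, 0, 0.06], [0, 0, 0.08], [0, 0, 0.06], [0, 0, 0.027], [0, 0, 0]], yaw=[0, 0, 0, 0, 0, 0, 0, 0], hand=[-1, -1, -1, -1, -1, -1, -1, -1])

```text
t: 7.72
tool_pos: [0.5119, 0.209, 0.0365]
ee_rot: [-3.139, 0.001, 1.662]
ft_force: [-0.2, 0.2, -0.0]
grip_width: 0.997
grip_force: 0.0
```

arm_command(delta_pos=[[0, 0, 0], [0, 0, 0], [0, 0, 0], [0, 0, 0], [0, 0, 0], [0, 0, 0], [0, 0, 0], [0, 0, 0]], yaw=[0, 0, 0, 0, 0, 0, 0, 0], hand=[1, 1, 1, 1, 1, 1, 1, 1])

```text
t: 8.72
tool_pos: [0.5131, 0.2093, 0.0376]
ee_rot: [3.141, 0.0, 1.662]
ft_force: [0.3, -0.3, -0.7]
grip_width: 0.202
grip_force: 30.0
```

arm_command(delta_pos=[[0, 0, 0], [0, 0, 0], [0, 0, -0.02], [0, 0, -0.05], [0, 0, -0.08], [0, 0, -0.08], [0, 0, -0.07], [0, 0, 0]], yaw=[0, 0, 0, 0, 0, 0, 0, 0], hand=[1, 1, 1, 1, 1, 1, 1, 1])

```text
t: 9.72
tool_pos: [0.5145, 0.2098, 0.1902]
ee_rot: [3.136, -0.001, 1.662]
ft_force: [0.3, -0.8, -4.9]
grip_width: 0.204
grip_force: 30.0
```

arm_command(delta_pos=[[-0.05, 0, 0], [-0.1, -0.004, 0], [-0.12, -0.005, 0], [-0.12, -0.005, 0], [-0.12, -0.005, 0], [-0.12, -0.005, 0], [-0.12, -0.005, 0], [-0.06, 0, 0]], yaw=[0.043, 0, 0, 0, 0, 0, 0, 0], hand=[1, 1, 1, 1, 1, 1, 1, 1])

```text
t: 10.72
tool_pos: [0.521, -0.1984, 0.1854]
ee_rot: [-3.139, -0.001, 1.626]
ft_force: [0.7, 0.4, -3.8]
grip_width: 0.199
grip_force: 30.0
```

arm_command(delta_pos=[[0, 0, 0], [0, 0, 0], [0, 0, 0]], yaw=[0, 0, 0], hand=[1, 1, 1])

```text
t: 11.1
tool_pos: [0.5219, -0.1943, 0.1869]
ee_rot: [-3.14, -0.001, 1.63]
ft_force: [0.1, 0.0, -4.2]
grip_width: 0.203
grip_force: 30.0
```

```bash
python3 - <<'E'
from h import *
to([.5225,-.196,.19],1.628)
q=[]
ims=[]
for k in range(4): ims.append(camera("scene").astype(float));q.append(np.r_[state()["tool_pos"],state()["ee_rot"]])
print(np.mean(q,0).round(4),np.std(q,0).round(4))
b=np.mean(ims,0).astype(np.uint8)[:,:,::-1].copy();cv2.imwrite("pics/s4.png",b)
s=cv2.imread("pics/s3.png")
cv2.imwrite("pics/m5.png",np.vstack([zoom(b,130,165,100,62,8)[:,:800][:400],np.zeros((4,800,3),np.uint8),zoom(b,130,215,100,24,8)]))
E
```

```text
t 11.1 tcp [ 0.5219 -0.1943  0.1869] rot [-3.1400e+00 -1.2000e-03  1.6297e+00] F [ 0.1  0.  -4.2] w 17.8
total shift units [-0.0035  0.001  -0.0062] yaw units 0.0022
[ 5.2250e-01 -1.9470e-01  1.8750e-01 -3.1411e+00 -3.0000e-04  1.6298e+00] [0.0002 0.0002 0.0002 0.0004 0.0003 0.0001]
```

View pics/m5.png

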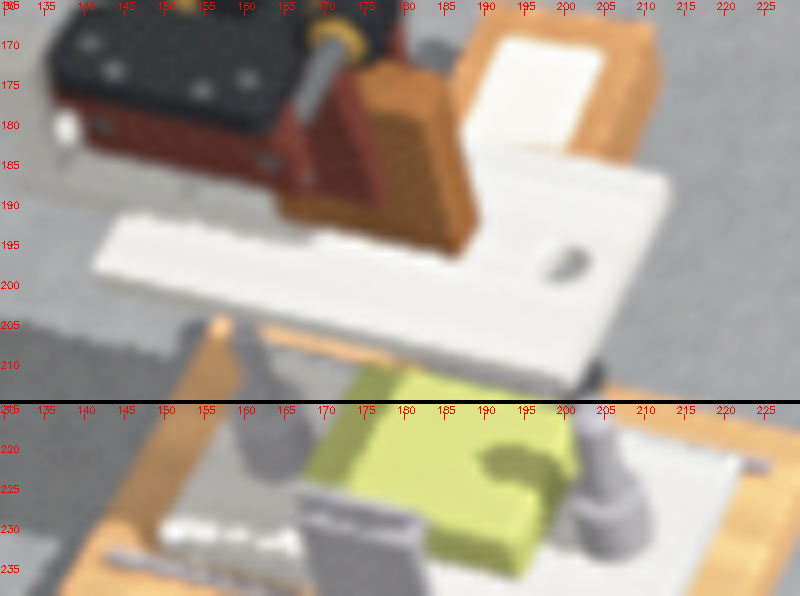

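The plate is held level above the jig, with its large hole at scene (200.4,197.5). The pin tops are near (160.3,205.7) and (203.6,214.7). I'll refine plate-to-pin offset by edge fitting in the same camera.

```bash
cat > fit.py <<'E'
from h import *
from scipy.optimize import minimize
from scipy.ndimage import map_coordinates,gaussian_filter
def grads(ims):
    g=np.mean([cv2.imread(f).astype(float) for f in ims],0)
    return [(gaussian_filter(g[...,c],.6,(0,1)),gaussian_filter(g[...,c],.6,(1,0))) for c in range(3)]
def score(G,segs):  # segs: list of Nx2 pixel polylines
    tot=0
    for s in segs:
        m=(s[1:]+s[:-1])/2; d=np.diff(s,axis=0); n=np.c_[-d[:,1],d[:,0]]; n/=np.linalg.norm(n,axis=1)[:,None]+1e-9
        v=0
        for gx,gy in G:
            a=map_coordinates(gx,[m[:,1],m[:,0]],order=1)*n[:,0]+map_coordinates(gy,[m[:,1],m[:,0]],order=1)*n[:,1]
            v=v+a**2
        tot+=np.mean(np.sqrt(v))
    return tot
def frame(p,L):
    c,s=np.cos(p[2]),np.sin(p[2]); L=np.array(L,float); return np.c_[p[0]+c*L[:,0]-s*L[:,1],p[1]+s*L[:,0]+c*L[:,1],L[:,2]]
def line(a,b,n=40): return np.linspace(a,b,n)
K,r,t=C["scene"]; Rm=cv2.Rodrigues(r)[0]; cpos=-Rm.T@t
def pinsegs(p,yl,rad):
    c=frame(p,[[0,yl,.094]])[0]; v=cpos[:2]-c[:2]; a=np.arctan2(v[1],v[0]); S=[]
    for sg in(1,-1):
        o=rad*np.array([np.cos(a+sg*np.pi/2),np.sin(a+sg*np.pi/2)])
        S.append(proj("scene",line([c[0]+o[0],c[1]+o[1],.072],[c[0]+o[0],c[1]+o[1],.0925])))
    th=np.linspace(a+np.pi/2+.3,a+3*np.pi/2-.3,30); rr=rad-.0015
    S.append(proj("scene",np.c_[c[0]+rr*np.cos(th),c[1]+rr*np.sin(th),np.full(30,.094)]))
    return S
def pins(p): return pinsegs(p,.058,.007)+pinsegs(p,-.058,.005)
def plate(p,z):
    S=[([.04,-.075,z],[.04,.075,z]),([.04,.075,z],[-.04,.075,z]),([-.04,.045,z],[-.04,.075,z]),([.04,-.075,z],[.012,-.075,z])]
    S=[proj("scene",frame(p,line(np.array(a),np.array(b)))) for a,b in S]
    return S
def base(p):
    z=.02;S=[([-.065,-.105,z],[-.065,-.03,z]),([-.065,-.105,z],[.06,-.105,z]),([-.065,.08,z],[-.065,.105,z]),([-.065,.105,z],[.065,.105,z])]
    return [proj("scene",frame(p,line(np.array(a),np.array(b)))) for a,b in S]
def best(G,f,p0,rng=(.008,.008,.05),n=13):
    import itertools
    gr=[np.linspace(p0[i]-rng[i],p0[i]+rng[i],n) for i in range(3)]
    c=max(itertools.product(*gr),key=lambda p:score(G,f(p)))
    o=minimize(lambda q:-score(G,f([q[0]/1e3,q[1]/1e3,q[2]/1e2])),[c[0]*1e3,c[1]*1e3,c[2]*1e2],method="Nelder-Mead")
    return np.array([o.x[0]/1e3,o.x[1]/1e3,o.x[2]/1e2]),-o.fun
E
python3 - <<'E'
from fit import *
G0=grads(["pics/scene0.png","pics/s2.png","pics/s3.png"]);G4=grads(["pics/s4.png"])
pj=best(G0,pins,(.5255,-.196,.06)); print("pins",pj)
pb=best(G0,base,(.527,-.197,.06)); print("base",pb)
pp=best(G4,lambda p:plate(p,.1597),(.5245,-.195,.059)); print("plate",pp)
s=cv2.imread("pics/s4.png");o=cv2.imread("pics/scene0.png")
A=zoom(o,145,198,75,34,10,np.vstack(pins(pj[0])))[:300,:750]
B=zoom(s,133,178,88,40,8.5,np.vstack(plate(pp[0],.1597)))[:300,:748]
B=cv2.copyMakeBorder(B,0,0,0,750-B.shape[1],cv2.BORDER_CONSTANT)
cv2.imwrite("pics/m6.png",np.vstack([A,B]))
E
```

```text
pins (array([ 0.52777739, -0.19601847,  0.0573095 ]), np.float64(196.6348450977318))
base (array([ 0.5283747 , -0.20011066,  0.04966039]), np.float64(106.10796513297261))
plate (array([ 0.52510007, -0.19395823,  0.06704599]), np.float64(167.20824752496162))
```

View pics/m6.png

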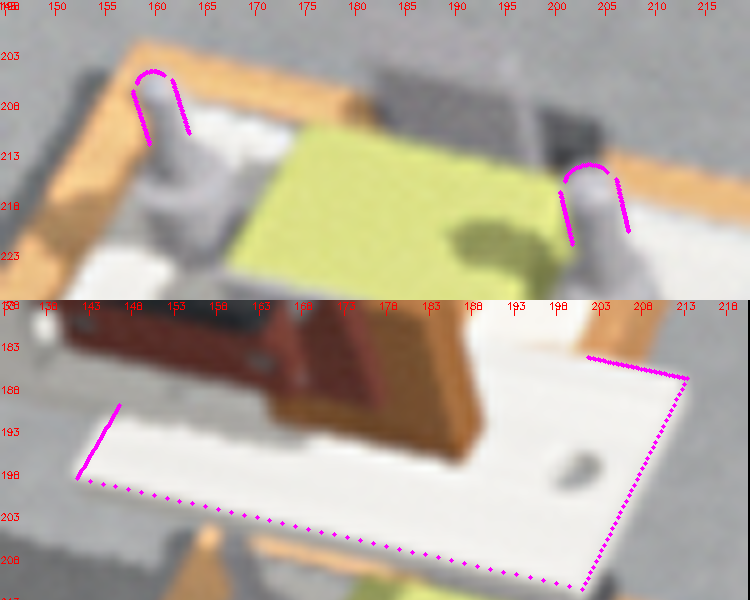

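The overlay lines up with the pin tops and plate edges. Shift needed is about (+2.8, −2.1) mm in world; then lower to just above the pins.

arm_command(delta_pos=[[-0.0045, 0.0055, 0], [0, 0, 0.02], [0, 0, 0.03], [0, 0, 0.03], [0, 0, 0.015], [0, 0, 0.005], [0, 0, 0], [0, 0, 0]], yaw=[0.004, 0, 0, 0, 0, 0, 0, 0], hand=[1, 1, 1, 1, 1, 1, 1, 1])

```text
t: 12.3
tool_pos: [0.5259, -0.1981, 0.1382]
ee_rot: [3.141, 0.001, 1.625]
ft_force: [-0.3, -0.3, -4.2]
grip_width: 0.204
grip_force: 30.0
```

arm_command(delta_pos=[[0, 0, 0.004], [0, 0, 0.004], [0, 0, 0.004], [0, 0, 0.002], [0, 0, 0]], yaw=[0, 0, 0, 0, 0], hand=[1, 1, 1, 1, 1])

```text
t: 12.92
tool_pos: [0.5256, -0.1979, 0.1312]
ee_rot: [3.141, 0.0, 1.625]
ft_force: [-1.7, 0.3, 2.1]
grip_width: 0.203
grip_force: 30.0
```

```bash
cat >> h.py <<'E'
def obs(n=4):
    q=[]
    for k in range(n): camera("scene"); s=state(); q.append(np.r_[s["tool_pos"]*1e3,s["ee_rot"]*100,s["ft_force"],s["torque"]*10])
    print("t",round(s["t"],2),"pos mm",np.mean(q,0)[:3].round(2),"under",round(np.mean(q,0)[2]-37.8,1),"rot*100",np.mean(np.abs(q),0)[3:6].round(2),"F",np.mean(q,0)[6:9].round(2),"M*10",np.mean(q,0)[9:].round(2))
E
python3 -c "
from h import *
obs()"
```

```text
t 13.12 pos mm [ 525.59 -197.96  131.08] under 93.3 rot*100 [3.1414e+02 3.0000e-02 1.6254e+02] F [-1.62  0.8   3.32] M*10 [1.48 4.37 0.07]
```

arm_command(delta_pos=[[0, -0.0015, 0], [0, -0.0015, 0], [0, 0, 0]], yaw=[0, 0, 0], hand=[1, 1, 1])

```text
t: 13.5
tool_pos: [0.5252, -0.1981, 0.1311]
ee_rot: [3.139, 0.0, 1.625]
ft_force: [2.6, 3.5, 3.3]
grip_width: 0.202
grip_force: 30.0
```

```bash
python3 -c "
from h import *
obs()"
```

```text
t 13.7 pos mm [ 525.16 -198.11  131.08] under 93.3 rot*100 [3.1394e+02 5.0000e-02 1.6251e+02] F [3.96 2.82 3.98] M*10 [ 5.27 -7.14  0.07]
```

arm_command(delta_pos=[[0, 0.002, 0], [0.0015, 0, 0], [0.0015, 0, 0], [0, 0, 0.001], [0, 0, 0]], yaw=[0, 0, 0, 0, 0], hand=[1, 1, 1, 1, 1])

```text
t: 14.32
tool_pos: [0.5237, -0.1957, 0.129]
ee_rot: [-3.139, -0.002, 1.625]
ft_force: [2.0, 0.1, -5.5]
grip_width: 0.201
grip_force: 30.0
```

```bash
python3 -c "
from h import *
obs()"
```

```text
t 14.53 pos mm [ 523.76 -195.8   129.22] under 91.4 rot*100 [3.1391e+02 1.4000e-01 1.6253e+02] F [ 1.02  0.87 -4.94] M*10 [ 1.54 -1.29 -0.48]
```

arm_command(delta_pos=[[0, 0, 0.004], [0, 0, 0.004], [0, 0, 0.004], [0, 0, 0]], yaw=[0, 0, 0, 0], hand=[1, 1, 1, 1])

```text
t: 15.02
tool_pos: [0.5246, -0.1961, 0.1238]
ee_rot: [-3.141, -0.001, 1.625]
ft_force: [0.1, 2.7, -6.4]
grip_width: 0.2
grip_force: 30.0
```

```bash
python3 -c "
from h import *
obs()"
```

```text
t 15.22 pos mm [ 524.51 -196.14  123.87] under 86.1 rot*100 [3.1407e+02 5.0000e-02 1.6253e+02] F [-0.13  2.3  -5.76] M*10 [ 4.91  0.9  -0.12]
```

arm_command(delta_pos=[[0.001, 0, 0.004], [0, 0, 0.006], [0, 0, 0.006], [0, 0, 0.006], [0, 0, 0.006], [0, 0, 0]], yaw=[0, 0, 0, 0, 0, 0], hand=[1, 1, 1, 1, 1, 1])

```text
t: 15.98
tool_pos: [0.525, -0.1959, 0.1102]
ee_rot: [3.141, 0.0, 1.625]
ft_force: [-1.2, 2.1, -0.5]
grip_width: 0.208
grip_force: 30.0
```

```bash
python3 -c "
from h import *
obs()"
```

```text
t 16.18 pos mm [ 524.97 -195.93  110.18] under 72.4 rot*100 [3.1415e+02 1.0000e-02 1.6253e+02] F [-1.33  2.16  0.51] M*10 [ 5.17  3.52 -0.56]
```

arm_command(delta_pos=[[0.001, 0, 0.005], [0, 0, 0.006], [0, 0, 0.006], [0, 0, 0.006], [0, 0, 0.005], [0, 0, 0.004], [0, 0, 0]], yaw=[0, 0, 0, 0, 0, 0, 0], hand=[1, 1, 1, 1, 1, 1, 1])

```text
t: 17.05
tool_pos: [0.5249, -0.1955, 0.0939]
ee_rot: [-3.141, 0.0, 1.625]
ft_force: [0.7, -1.1, -4.5]
grip_width: 0.206
grip_force: 30.0
```

```bash
python3 -c "
from h import *
obs()"
```

```text
t 17.25 pos mm [ 524.86 -195.46   94.11] under 56.3 rot*100 [3.1415e+02 1.0000e-02 1.6254e+02] F [ 0.01  0.05 -4.15] M*10 [-0.18  0.6  -0.08]
```

arm_command(delta_pos=[[0, 0, 0.003], [0, 0, 0.003], [0, 0, 0]], yaw=[0, 0, 0], hand=[1, 1, 1])

```text
t: 17.62
tool_pos: [0.525, -0.1955, 0.0936]
ee_rot: [3.141, 0.001, 1.626]
ft_force: [-5.1, 3.5, 17.9]
grip_width: 0.207
grip_force: 30.0
```

```bash
python3 -c "
from h import *
obs()"
```

```text
t 17.82 pos mm [ 525.06 -195.49   93.59] under 55.8 rot*100 [3.1407e+02 9.0000e-02 1.6256e+02] F [-5.54  3.07 17.29] M*10 [ 3.15 12.31 -0.56]
```

arm_command(delta_pos=[[0, 0, -0.006], [0, 0, -0.004], [0, 0, -0.003], [0, 0, -0.003], [0, 0, 0]], yaw=[0, 0, 0, 0, 0], hand=[1, 1, 1, 1, 1])

```text
t: 18.45
tool_pos: [0.5246, -0.1954, 0.0964]
ee_rot: [-3.14, -0.001, 1.625]
ft_force: [5.4, -2.8, -30.2]
grip_width: 0.206
grip_force: 30.0
```

```bash
python3 -c "
from h import *
obs()"
```

```text
t 18.65 pos mm [ 524.63 -195.41   96.39] under 58.6 rot*100 [3.1402e+02 8.0000e-02 1.6251e+02] F [  6.42  -2.84 -29.19] M*10 [ -6.41 -13.53   0.05]
```

The catches hold at +2.6 mm under a tug of about 25 N. Pushing back down flush, relaxing, releasing.

arm_command(delta_pos=[[0, 0, 0.005], [0, 0, 0.005], [0, 0, 0.005], [0, 0, 0], [0, 0, -0.004], [0, 0, 0]], yaw=[0, 0, 0, 0, 0, 0], hand=[1, 1, 1, 1, 1, 1])

```text
t: 19.4
tool_pos: [0.525, -0.1955, 0.094]
ee_rot: [3.141, 0.0, 1.625]
ft_force: [0.1, 1.1, -4.2]
grip_width: 0.205
grip_force: 30.0
```

```bash
python3 -c "
from h import *
obs()"
```

```text
t 19.6 pos mm [ 524.95 -195.46   93.71] under 55.9 rot*100 [3.1415e+02 1.0000e-02 1.6253e+02] F [-0.29  0.33 -2.6 ] M*10 [-0.09  0.68  0.16]
```

arm_command(delta_pos=[[0, 0, 0], [0, 0, 0], [0, 0, 0], [0, 0, 0], [0, 0, -0.02], [0, 0, -0.06], [0, 0, -0.1], [0, 0, -0.1]], yaw=[0, 0, 0, 0, 0, 0, 0, 0], hand=[-1, -1, -1, -1, -1, -1, -1, -1])

```text
t: 20.6
tool_pos: [0.5246, -0.1953, 0.2357]
ee_rot: [-3.142, 0.0, 1.625]
ft_force: [1.1, 0.0, -0.4]
grip_width: 0.996
grip_force: 0.0
```

arm_command(delta_pos=[[-0.05, -0.06, 0], [-0.05, -0.1, 0], [0, -0.1, 0], [0, -0.05, 0], [0, 0, 0]], yaw=[0, 0, 0, 0, 0], hand=[-1, -1, -1, -1, -1])

```text
t: 21.22
tool_pos: [0.3715, -0.2537, 0.2344]
ee_rot: [3.141, 0.0, 1.623]
ft_force: [0.0, -0.6, 0.3]
grip_width: 1.004
grip_force: 0.0
```

```bash
python3 - <<'E'
from h import *
obs(1); b=camera("scene")[:,:,::-1].copy(); cv2.imwrite("pics/s9.png",b); t=camera("top")[:,:,::-1].copy()
cv2.imwrite("pics/m9.png",np.vstack([np.hstack([zoom(b,125,180,100,75,4),zoom(t,395,195,100,75,4)]),np.hstack([cv2.resize(b,(400,300)),cv2.resize(t,(400,300))])]))
E
```

```text
t 21.27 pos mm [ 372.95 -254.1   234.48] under 196.7 rot*100 [3.1403e+02 1.0000e-01 1.6239e+02] F [-0.3  -0.42  0.19] M*10 [-0.38  0.66  0.32]
```

View pics/m9.png

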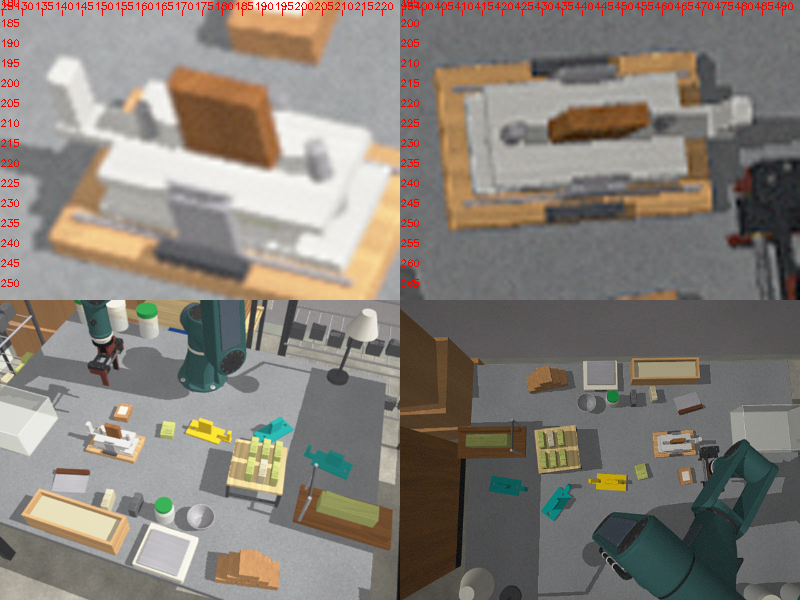

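The plate sits flat on the jig, with both pins through their holes (large at scene (203,218)) and both catches over its edges. Nothing else has moved and the gripper is clear. Handing in.

```bash
python3 -c "
from workcell import *
print(job_done())"
```

```text
the job is handed in; nothing more can be done
None
```

I drew the plate out by its tab and let go, then seated it by the handle over both pins and under both catches. It held against a tug of about 25 N, and I left it flush and released; the job was handed in at about 21 s.

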